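# Press a freshly glued boot heel and hold the cam at full lift

### The job

Press the freshly glued boot heel that sits in the blue bench press: wind the handwheel clockwise by its red knob, a full turn and on until it comes to its stop, and then raise the cam lever by its black grip to its highest lift, where the lever stands straight up. The lever springs back, so finish while still holding its grip there with the gripper, the heel squeezed square on its plate between plate and pad. Leave the tub, tins, torch, brush and shoehorn where they are.

Things in the scene. Friction and masses are not known exactly. Their poses are not given: they have to be found in the camera images.
- press: blue steel bench press, fixed to the bench; base 200 mm (own x) by 250 mm (own y, from -115 to +135) by 30 mm high. Origin at bench level under the spindle axis; own z up. A column at own y -115 to -75 mm and an overhead arm (top at 202 mm) carry spindle and handwheel; the cam lever is on the own +y side
- wheel_axis (a point): point fixed to the press on the vertical axis of the handwheel, 250 mm above the bench, at the height of the knob's middle. The steel wheel below it is 122 mm across, its top 223 mm above the bench, with nothing standing on it but the knob
- wheel_knob: red round upright knob of the handwheel, 20 mm diameter, 46 mm high, spins freely on its own vertical pin 55 mm from the wheel axis; origin at about mid-height (24 mm above its lower end, 250 mm above the bench). Pinch it from above and lead it round the circle; the gripper need not turn
- wheel (a joint): handwheel angle, rad: grows clockwise seen from above, starts between 0 and 1.8, hard stop at 8.2, where it must end (6.4 to 8.2 rad to go). Friction about 0.12 N m; stays where it is left. It winds the pad down 1.5 mm per rad. At 0 the knob lies on the press's own -x side of the axis
- pad: round pressing pad, 64 mm diameter, steel with rubber underside, under the spindle; origin at the centre of its underside. Springy: pre-loaded about 8 N, then 2 N per mm. With the wheel at its stop it hangs about 10 mm over the heel while the lever is down
- platen: steel lifting plate, 100 by 85 by 12 mm, that carries the heel; origin at the centre of its top, 87 mm above the bench when down. The cam lifts it by up to 13 mm
- heel: boot heel, beech block with black rubber top piece, D-shaped, about 82 by 64 mm, 35 mm high, loose, standing on the platen; origin at its underside within the outline
- lever_pivot (a point): point fixed to the press on the horizontal lever axis (parallel to the press's own y), 195 mm to own +y of the spindle axis and 43 mm above the bench, in the middle of the grip's length
- lever (a joint): cam lever angle, rad: 0 down at its rest (pointing to the press's own -x, 0.37 rad above level), grows as it is lifted; 1.2 = straight up = highest lift, against a hard stop. The cam lifts the platen 11 mm per rad; the pad meets the heel at about 0.9. A spring pulls it back with 0.2 N m at 0, 0.5 at 1.2; weight and pressing add up to about 0.3. Let go, it swings down
- lever_grip: black round rubber grip of the lever, 22 mm diameter, 80 mm long, parallel to the press's own y, spins freely on its pin; origin at its centre, 120 mm from the lever axis (87 mm above the bench at rest, 163 mm at full lift). The lever bar is 44 mm from the centre on the -y side; the other end is free. Can be pinched from above and led round the arc, gripper pointing down
- tub: green plastic tub, 130 mm across, 85 mm high, bystander; origin under its centre
- tin_a: closed tin, red with bright lid, 80 mm across, 30 mm high, bystander; origin under its centre
- tin_b: closed tin, dark with bright lid, 80 mm across, 30 mm high, bystander; origin under its centre
- torch: small yellow press-button torch, 120 mm long, 36 mm high, lying, bystander; origin under it
- brush: beech shoe brush, 150 by 45 by 40 mm, bristles down, bystander; origin under its centre
- shoehorn: flat aluminium shoehorn, 167 mm long, 5 mm thick, lying, bystander; origin under it

How it is judged:
On the way, in this order (a step that is already met when the one before it is completed fails the run):
1. the handwheel is wound down to its stop (value of joint wheel above 8 rad), for 0.2 s.
2. the cam lever is raised to its highest lift, pressing the heel (value of joint lever above 1.08 rad and contact force between heel and pad above 8 N), for 0.3 s.
At the end, for the whole second after the job is handed in: Handwheel within 0.2 rad of its stop, cam lever raised to within 0.12 rad of straight up (1.2) and still, pad pressing the heel with over 8 N, heel flat on the platen within 20 mm of its centre, and the gripper's fingers still on the lever's black grip with over 1.5 N (all of step 2 and value of joint wheel above 8 rad and z of heel in the frame of platen between -0.004 and 0.004 m and horizontal distance between heel and platen below 0.02 m and contact force between the fingers and lever_grip above 1.5 N and velocity of joint lever between -0.1 and 0.1 rad/s); the arm keeps its last pose, push and grip.
It fails at once if a bystander (tub, tin, torch, brush, shoehorn) is moved by more than 30 mm (distance of any of tub, tin_a, tin_b, torch, brush, shoehorn from where it was at the start of the episode above 0.03 m).
It also fails if it takes over 64 s, if anything falls off the work surface, if the arm or the gripper's body presses on something with over 40 N, if the wrist force passes 120 N, or if a joint passes its speed limit or range.

### The arm

A 6-joint arm with a two-finger parallel gripper is mounted at the origin on the work surface. World frame = base frame: x ahead of the robot, y to its left, z up, the work surface at z = 0. Lengths are in m, angles in rad, forces in N, time in s.
With the tool pointing down it reaches from about 0.375 to 0.9 m from the base axis. Payload 3.1 kg.
Tool frame: the origin (TCP) lies between the finger pads; the fingertips stand 22 mm ahead of it and the grasp point (between the pads) lies 3 mm ahead of it; z points along the fingers, y is the line along which they close (so a half turn about z gives the same grasp; the last joint's range is limited). The gripper opens to 87 mm and grips with 3 to 60 N. Pads are 19 mm wide; open, the fingers measure 117 mm over their backs; the gripper's body (75 mm by 190 mm) begins 51 mm behind the grasp point.
Start: joints at [0.957, 0.527, 1.433, -0, 1.181, -0.178], TCP at [0.264, 0.567, 0.245] pointing down, gripper open.
Joint ranges: [-3.08, 3.08], [-0.75, 2.2], [0.22, 2.44], [-1.43, 4.57], [0, 2.65], [-2.85, 2.85]. Speed limits (rad/s): [2.79, 2.79, 3.14, 3.14, 3.14, 3.14].

### API

Orientations are given as a unit quaternion [x, y, z, w].
In Python, from rig import robot gives the robot as it stands.
- The arm moves only by the tool move_arm, never from a script. Its argument "series" is text: rows parted by semicolons, each of 6 numbers parted by spaces: the shift along the tool's x, y, z in mm, then the turn, a rotation vector about the tool's x, y, z in degrees. In form: dx dy dz ax ay az; .... A call has 1 to 8 rows; each row is the pose to reach, as a shift and turn from the pose commanded when the call began, along the tool's axes at that moment; what a row does not reach only later rows make up. A row lasts 1/12 s, in which the tool goes at most 41.7 mm and 7.16 degrees, less where a joint would pass 70% of its speed; a pose out of reach is approached as far as the arm can. A call with a gripper value outside its range is refused whole. "jaw" is the opening, from 0 (shut) to 1 (fully open), set as the call begins (left out, the last holds). The fingers move at their own pace and stop on an object; "newtons" is the grip in N (left out, the last holds). Time passes only in rows, so rows that repeat a pose let the fingers close. It gives the time, the measured TCP pose, the force, the opening and the grip force at its end, in the units of the state.
- robot.get_obs(): the state, without advancing time (a new reading comes with each control period).
- robot.camera(name): name is "side" or "top" or "wrist"; returns a dict with "img" (420x560x3 uint8, red, green, blue), "mtx" (3x3 intrinsics, pixels), "world_to_cam" (4x4, takes a point from world to camera coordinates). Camera axes: x right, y down, z forward; pixel columns grow to the right and rows downward; lengths in m; the calibration is good to about 2 mm. The wrist camera is an equidistant fisheye: a pixel r from the principal point sees the ray r / f radians off the axis. A picture is of the moment at which its call begins. There is no depth.
- robot.hand_in(): hands the job in; it is judged then, once.
Trained networks look in a picture, given as the dict that the camera call returned (one of the last four; its "shot" number tells which), for a name from the list of things; names that differ only in an ending like _2 or _b are one class to them, and where a whole thing is asked for, a point or a joint stands for the part that bears it (a point fixed in the world has none). Each returns a list of dicts, best first, with "p" (0 to 1); they miss things now and then, are a little off and sometimes report something else, mostly with a low value. They report only what shows in the picture. A call takes as long as a camera call.
- robot.search_frame(picture, thing): "xyz" ([x, y, z] in m, in world coordinates, good to about 4 mm: the middle of the surface that is visible of it).
- robot.tip_of(picture, thing): "xyz" ([x, y, z] in m, in world coordinates, good to about 4 mm: a listed point, or the origin of a listed thing).
The state is a dict: "time": time; "q": joint angles; "joint_velocities": joint speeds; "joint_torque": joint torques, N m; "position": TCP position; "tool_rot": TCP orientation; "ft_force": force on the tool from outside, world axes, zero at the start; "moment": the same for the moment, N m; "grip_width": finger opening in m; "grip_force": force on a finger pad.
Only numpy, scipy, OpenCV 4.12 (cv2) and the standard library are available. Lean on these libraries where they do the work, as an engineer would, in place of code of your own. Each camera call takes 0.05 s, during which the arm holds its last target. There are 200 camera calls.

## Working session

There is one attempt and no reset: what is moved stays moved. The work goes in short steps, Python scripts to look and compute and a tool call to move; the robot and the scene stay as the last step left them, time stands still between calls to the robot, and variables do not carry over. Pictures are saved under pics/ and viewed, at most 10 in all, crops included, and the job is handed in when it is done.

Besides the shell and the picture viewer there is one more tool, called after "Emit:" as name(argument=value, ...) on one line, values as JSON. move_arm: Moves the arm, as the interface text tells. Its arguments: {"type":"object","properties":{"series":{"type":"string"},"jaw":{"type":"number"},"newtons":{"type":"number"}},"required":["series"]}

```bash
ls; mkdir -p pics
python3 - <<'E'
from rig import robot
import cv2,numpy as np
o=robot.get_obs();print({k:np.round(v,3) for k,v in o.items()})
ims=[]
for n in ("top","side"):
    c=robot.camera(n);cv2.imwrite(f"pics/{n}0.png",c["img"][:,:,::-1])
    for t in ["wheel_axis","wheel_knob","lever_pivot","lever_grip","press","platen","pad","heel","tub","tin_a","torch","brush","shoehorn"]:
        r=robot.tip_of(c,t)
        print(n,t,[(np.round(d["xyz"],3).tolist(),round(d["p"],2)) for d in r[:2]])
print(robot.get_obs()["time"])
E
```

```text
pics
{'time': np.float64(0.0), 'q': array([ 0.956,  0.528,  1.434, -0.   ,  1.181, -0.178]), 'joint_velocities': array([ 0.   , -0.001, -0.001,  0.001, -0.   , -0.001]), 'joint_torque': array([ 1.0000e-03, -4.4005e+01, -1.7660e+01,  6.3000e-02,  5.8000e-02,
       -0.0000e+00]), 'position': array([0.263, 0.566, 0.244]), 'tool_rot': array([ 0.216,  0.976, -0.001, -0.   ]), 'ft_force': array([ 0.161, -0.166,  0.429]), 'moment': array([-0.042, -0.047, -0.011]), 'grip_force': np.float64(0.0), 'grip_width': np.float64(0.087)}
top wheel_axis [([0.589, -0.033, 0.25], 0.75), ([0.308, 0.358, 0.002], 0.24)]
top wheel_knob [([0.542, -0.0, 0.248], 0.53)]
top lever_pivot [([0.6, 0.165, 0.048], 0.64)]
top lever_grip [([0.46, 0.412, -0.004], 0.74), ([0.488, 0.173, 0.084], 0.42)]
top press [([0.589, -0.034, 0.004], 0.87)]
top platen [([0.328, -0.489, -0.002], 0.51), ([0.59, -0.032, 0.086], 0.42)]
top pad []
top heel [([0.585, -0.035, 0.088], 0.42)]
top tub [([0.63, 0.476, -0.0], 0.66)]
top tin_a [([0.326, -0.492, 0.001], 0.94), ([0.471, -0.473, 0.001], 0.77)]
top torch [([0.465, 0.414, -0.003], 0.71
[... 194 characters left out ...]
ever_pivot [([0.311, 0.363, -0.004], 0.2)]
side lever_grip [([0.329, -0.491, -0.002], 0.72), ([0.492, 0.171, 0.086], 0.44)]
side press [([0.59, -0.026, 0.007], 0.93)]
side platen [([0.59, -0.03, 0.084], 0.53)]
side pad [([0.59, -0.03, 0.146], 0.5), ([0.592, -0.028, 0.004], 0.26)]
side heel [([0.587, -0.031, 0.09], 0.71), ([0.593, -0.027, 0.005], 0.41)]
side tub [([0.63, 0.473, 0.002], 0.62), ([0.584, -0.035, 0.088], 0.6)]
side tin_a [([0.33, -0.491, -0.002], 0.97), ([0.473, -0.473, -0.0], 0.95)]
side torch [([0.466, 0.416, 0.001], 0.67), ([0.588, -0.029, 0.145], 0.3)]
side brush [([0.659, -0.47, 0.002], 0.84), ([0.585, -0.033, 0.087], 0.73)]
side shoehorn [([0.312, 0.365, -0.003], 0.71)]
1.4
```

View pics/top0.png

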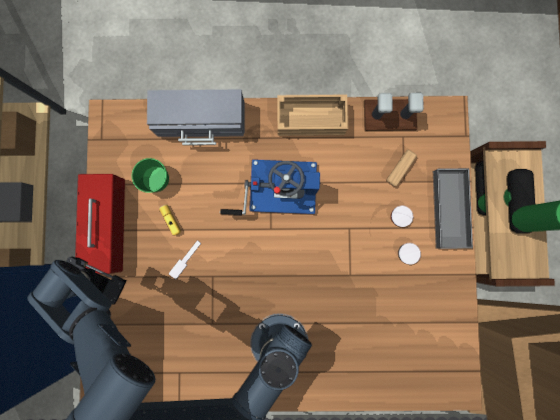

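View pics/side0.png

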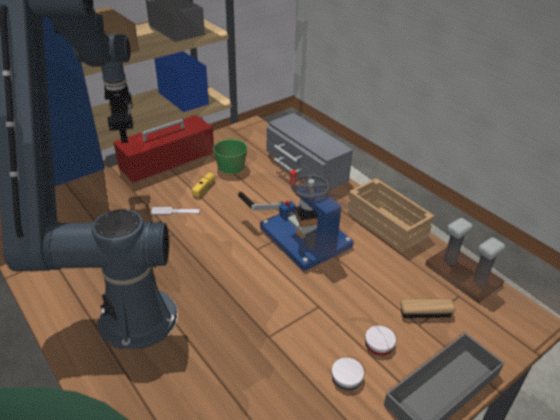

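The top view shows the press at px (285,187), the red knob at (277,190) and the black grip at (231,212). The side view agrees. The network points fit the stated geometry: knob radius about 58 mm and a pivot-to-spindle distance of 197 mm. I'll move above the knob and align the tool with the world axes.

Emit:
move_arm(series="0 0 -40 0 0 7; -40 -32 -80 0 0 14; -74 -59 -90 0 0 21; -106 -85 -90 0 0 28; -138 -111 -90 0 0 35; -170 -137 -90 0 0 42; -202 -163 -90 0 0 49; -234 -189 -90 0 0 56", jaw=1, newtons=30)

```text
time: 2.07
position: [0.3872, 0.3139, 0.335]
tool_rot: [0.651, 0.759, 0.0, 0.0]
ft_force: [0.8, 0.0, 0.6]
grip_width: 0.0871
grip_force: 0.0
```

Emit:
move_arm(series="-38 12 0 0 0 3; -76 24 0 0 0 6; -114 36 0 0 0 9; -154 48 0 0 0 9; -194 61 0 0 0 9; -234 73 0 0 0 9; -274 86 0 0 0 9; -310 97 0 0 0 9")

```text
time: 2.73
position: [0.5321, 0.0224, 0.3348]
tool_rot: [0.707, 0.707, 0.0, 0.0]
ft_force: [0.6, 0.8, 1.0]
grip_width: 0.0871
grip_force: 0.0
```

Emit:
move_arm(series="-3 0 0 0 0 0; -3 0 0 0 0 0")

```text
time: 2.9
position: [0.532, 0.0195, 0.3342]
tool_rot: [0.708, 0.706, -0.0, -0.0]
ft_force: [-0.8, 0.1, 0.3]
grip_width: 0.087
grip_force: 0.0
```

Run:
```python
from rig import robot
import cv2,numpy as np
from scipy.spatial.transform import Rotation as R
o=robot.get_obs();print(o["time"],o["position"],R.from_quat(o["tool_rot"]).as_matrix().round(3))
acc={}
for k in range(4):
  for n in ("wrist","side"):
    c=robot.camera(n)
    if k==0:cv2.imwrite(f"pics/{n}1.png",c["img"][:,:,::-1])
    for t in ["wheel_axis","wheel_knob"]+(["lever_pivot","lever_grip","press"] if k<2 else []):
        r=robot.tip_of(c,t)
        if r: acc.setdefault((n,t),[]).append(np.round(r[0]["xyz"],3).tolist()+[round(r[0]["p"],2)])
for a in acc.items():print(a)
print(robot.get_obs()["time"])
```

```text
2.9 [0.53201022 0.01947013 0.3342484 ] [[ 0.004  1.    -0.   ]
 [ 1.    -0.004  0.   ]
 [ 0.    -0.    -1.   ]]
(('wrist', 'wheel_axis'), [[0.592, -0.034, 0.252, 0.58], [0.587, -0.031, 0.252, 0.92], [0.591, -0.031, 0.253, 0.8], [0.586, -0.035, 0.251, 0.74]])
(('wrist', 'wheel_knob'), [[0.543, -0.0, 0.251, 0.61], [0.543, -0.004, 0.25, 0.89], [0.544, -0.0, 0.249, 0.77]])
(('wrist', 'lever_grip'), [[0.49, 0.167, 0.086, 0.68], [0.491, 0.169, 0.087, 0.97]])
(('wrist', 'press'), [[0.586, -0.028, 0.001, 0.97], [0.588, -0.024, 0.0, 0.76]])
(('side', 'wheel_axis'), [[0.592, -0.034, 0.251, 0.74], [0.594, -0.029, 0.252, 0.64], [0.59, -0.031, 0.249, 0.93], [0.59, -0.03, 0.253, 0.93]])
(('side', 'wheel_knob'), [[0.541, 0.001, 0.252, 0.53], [0.541, 0.003, 0.251, 0.5], [0.54, 0.004, 0.253, 0.47], [0.539, -0.001, 0.254, 0.46]])
(('side', 'lever_grip'), [[0.331, -0.49, 0.0, 0.73], [0.492, 0.17, 0.087, 0.44]])
(('side', 'press'), [[0.589, -0.028, 0.005, 0.79], [0.591, -0.027, 0.006, 0.88]])
(('side', 'lever_pivot'), [[0.47, 0.415, -0.001, 0.58]])
4.7
```

Emit:
move_arm(series="-20 11 0 0 0 0; -20 11 0 0 0 0; -20 11 30 0 0 0; -20 11 60 0 0 0; -20 11 76 0 0 0; -20 11 76 0 0 0")

```text
time: 5.2
position: [0.5394, 0.0024, 0.2548]
tool_rot: [0.707, 0.707, -0.002, -0.004]
ft_force: [-0.8, -0.3, 0.1]
grip_width: 0.087
grip_force: 0.0
```

Emit:
move_arm(series="0 0 0 0 0 0; 0 0 0 0 0 0; 0 0 0 0 0 0; 0 0 0 0 0 0; 0 0 0 0 0 0; 0 0 0 0 0 0", jaw=0, newtons=25)

```text
time: 5.7
position: [0.5426, 0.0017, 0.2593]
tool_rot: [0.707, 0.707, 0.0, 0.001]
ft_force: [0.2, -0.4, 0.3]
grip_width: 0.0549
grip_force: 0.0
```

Emit:
move_arm(series="0 0 0 0 0 0; 0 0 0 0 0 0; 0 0 0 0 0 0; 0 0 0 0 0 0; 0 0 0 0 0 0; 0 0 0 0 0 0; 0 0 0 0 0 0; 0 0 0 0 0 0")

```text
time: 6.37
position: [0.5436, 0.0015, 0.2586]
tool_rot: [0.707, 0.707, 0.001, 0.001]
ft_force: [4.3, 0.0, -3.0]
grip_width: 0.0191
grip_force: 25.0
```

Run:
```python
from rig import robot
import cv2,numpy as np
o=robot.get_obs();print(o["time"],o["position"],o["ft_force"],o["grip_width"],o["grip_force"])
c=robot.camera("wrist");cv2.imwrite("pics/w2.png",c["img"][:,:,::-1])
# rows: centre C, start angle a0 (from -x toward +y, clockwise)
C=np.array([.5895,-.031]);d=o["position"][:2]-C;a0=np.arctan2(d[1],-d[0]);print(np.hypot(*d),a0)
```

```text
6.3667 [0.54360226 0.0014822  0.25859564] [ 4.29141925  0.01218553 -3.03646894] 0.01911851688705935 25.006333040002993
0.0562289587396136 0.6158803639192416
```

View pics/w2.png

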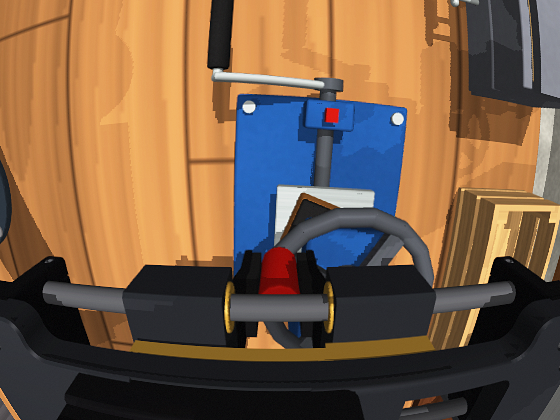

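Knob held: width 19.1 mm, red knob between the pads at px (278,275). Next I'll work out the arc rows.

```bash
cat > arc.py <<'E'
import numpy as np
def rows(a,n=8,s=.25,r=55):
    k=a+s*np.arange(1,n+1)
    return "; ".join(f"{r*(np.sin(t)-np.sin(a)):.1f} {-r*(np.cos(t)-np.cos(a)):.1f} 0 0 0 0" for t in k)
E
python3 -c "
from arc import *
for i in range(4):print(.61+2*i,rows(.61+2*i))"
```

```text
0.61 10.2 9.2 0 0 0 0; 17.8 20.6 0 0 0 0; 22.3 33.6 0 0 0 0; 23.5 47.2 0 0 0 0; 21.2 60.8 0 0 0 0; 15.7 73.3 0 0 0 0; 7.2 84.1 0 0 0 0; -3.6 92.5 0 0 0 0
2.61 -12.6 5.4 0 0 0 0; -26.1 7.6 0 0 0 0; -39.8 6.3 0 0 0 0; -52.7 1.7 0 0 0 0; -64.1 -6.0 0 0 0 0; -73.2 -16.2 0 0 0 0; -79.5 -28.4 0 0 0 0; -82.6 -41.8 0 0 0 0
4.61 0.3 -13.7 0 0 0 0; 4.0 -26.9 0 0 0 0; 10.8 -38.8 0 0 0 0; 20.4 -48.6 0 0 0 0; 32.1 -55.8 0 0 0 0; 45.2 -59.8 0 0 0 0; 58.9 -60.5 0 0 0 0; 72.4 -57.7 0 0 0 0
6.61 12.3 6.0 0 0 0 0; 22.8 14.8 0 0 0 0; 30.8 26.0 0 0 0 0; 35.7 38.8 0 0 0 0; 37.3 52.4 0 0 0 0; 35.6 66.0 0 0 0 0; 30.5 78.7 0 0 0 0; 22.4 89.8 0 0 0 0
```

Emit:
move_arm(series="10 9 0 0 0 0; 18 21 0 0 0 0; 22 34 0 0 0 0; 23 47 0 0 0 0; 21 61 0 0 0 0; 16 73 0 0 0 0; 7 84 0 0 0 0; -4 92 0 0 0 0")

```text
time: 7.08
position: [0.6356, 0.0014, 0.2586]
tool_rot: [0.707, 0.708, 0.003, -0.002]
ft_force: [7.0, 7.1, -1.1]
grip_width: 0.0193
grip_force: 25.0
```

Run:
```python
from rig import robot
import numpy as np
o=robot.get_obs();c=robot.camera("wrist");o2=robot.get_obs()
C=np.array([.5895,-.031])
for o in (o,o2):
    d=o["position"][:2]-C;print(o["time"],o["position"].round(4),o["ft_force"].round(1),o["grip_width"],np.hypot(*d),np.arctan2(d[1],-d[0]))
for t in("wheel_knob","wheel_axis"):print([(d["xyz"],d["p"]) for d in robot.tip_of(c,t)][:1])
```

```text
7.0833 [0.6356 0.0014 0.2586] [ 7.   7.1 -1.1] 0.0192566984943691 0.05636718766589506 2.5284710313188334
7.1333 [ 0.6379 -0.0024  0.2587] [ 8.8  1.5 -3.9] 0.019344051899046703 0.0562258005138943 2.608730568116566
[([0.6349, -0.0015, 0.2506], 0.74)]
[]
```

Emit:
move_arm(series="-13 5 0 0 0 0; -26 8 0 0 0 0; -40 6 0 0 0 0; -53 2 0 0 0 0; -64 -6 0 0 0 0; -73 -16 0 0 0 0; -79 -28 0 0 0 0; -82 -42 0 0 0 0")

```text
time: 7.9
position: [0.5907, -0.0837, 0.2585]
tool_rot: [0.707, 0.707, 0.001, -0.002]
ft_force: [2.2, 7.1, 1.8]
grip_width: 0.0191
grip_force: 25.0
```

Emit:
move_arm(series="0 -14 0 0 0 0; 4 -27 0 0 0 0; 11 -39 0 0 0 0; 20 -49 0 0 0 0; 32 -56 0 0 0 0; 45 -60 0 0 0 0; 59 -60 0 0 0 0; 72 -58 0 0 0 0")

```text
time: 8.57
position: [0.5366, -0.0133, 0.2587]
tool_rot: [0.707, 0.707, 0.002, 0.004]
ft_force: [12.1, -5.5, -10.7]
grip_width: 0.0191
grip_force: 25.0
```

```bash
cat > st.py <<'E'
from rig import robot
import numpy as np
from arc import rows
C=np.array([.5895,-.031])
c=robot.camera("wrist");o=robot.get_obs()
d=o["position"][:2]-C;a=np.arctan2(d[1],-d[0])
print(o["time"],o["position"].round(4),o["ft_force"].round(1),o["grip_width"],np.hypot(*d),a)
for t in("wheel_knob","wheel_axis"):print([(d["xyz"],d["p"]) for d in robot.tip_of(c,t)][:1])
E
python3 st.py
```

```text
8.6167 [ 0.5373 -0.0111  0.2586] [12.2  0.3 -7.8] 0.019141116309299204 0.055858803334250216 0.36482615799852003
[([0.5366, -0.0204, 0.249], 0.6)]
[]
```

Emit:
move_arm(series="12 6 0 0 0 0; 23 15 0 0 0 0; 31 26 0 0 0 0; 36 39 0 0 0 0; 37 46 0 0 0 0; 37 52 0 0 0 0; 37 57 0 0 0 0; 37 60 0 0 0 0")

```text
time: 9.38
position: [0.5928, 0.0262, 0.2585]
tool_rot: [0.707, 0.707, 0.0, -0.002]
ft_force: [-2.1, 4.9, 3.5]
grip_width: 0.0194
grip_force: 25.0
```

```bash
python3 st.py
```

```text
9.4333 [0.5935 0.0262 0.2586] [-0.4  5.   2.1] 0.019385085397639036 0.05731866713618126 1.640009611117072
[([0.5882, 0.0204, 0.2496], 0.93)]
[([0.5867, -0.0343, 0.25], 0.65)]
```

Emit:
move_arm(series="-1 7 0 0 0 0; -2 13 0 0 0 0; -5 19 0 0 0 0; -7 24 0 0 0 0; -7 24 0 0 0 0")

```text
time: 9.95
position: [0.6114, 0.0216, 0.2582]
tool_rot: [0.707, 0.707, -0.003, -0.009]
ft_force: [-13.2, 10.4, 10.3]
grip_width: 0.0193
grip_force: 25.0
```

```bash
python3 st.py
```

```text
10.0 [0.6114 0.0216 0.2583] [-12.8  10.1  11.7] 0.019591925467698917 0.05697970168811361 1.9655596202971795
[([0.6102, 0.0177, 0.2502], 0.69)]
[]
```

Emit:
move_arm(series="-3 5 0 0 0 0; -4 8 0 0 0 0; -4 8 0 0 0 0; -4 8 0 0 0 0")

```text
time: 10.43
position: [0.6118, 0.0188, 0.2579]
tool_rot: [0.706, 0.708, -0.009, -0.016]
ft_force: [-27.3, 11.1, 19.7]
grip_width: 0.0196
grip_force: 24.9
```

```bash
python3 st.py
```

```text
10.4833 [0.6118 0.0188 0.2579] [-27.1  10.6  20.3] 0.019560569253451465 0.05455877157322525 1.99212946080987
[([0.6096, 0.0164, 0.2511], 0.7)]
[([0.5893, -0.0306, 0.2488], 0.69)]
```

Emit:
move_arm(series="0 -4 0 0 0 0; 0 -8 0 0 0 0; 0 -8 0 0 0 0")

```text
time: 10.83
position: [0.6114, 0.0186, 0.2581]
tool_rot: [0.707, 0.707, -0.002, -0.009]
ft_force: [-11.0, 13.1, 9.1]
grip_width: 0.0193
grip_force: 24.9
```

Emit:
move_arm(series="0 0 0 0 0 0; 0 0 0 0 0 0; 0 0 0 0 0 0; 0 0 0 0 0 0; 0 0 -15 0 0 0; 0 0 -40 0 0 0; 0 0 -65 0 0 0; 0 0 -65 0 0 0", jaw=0.65)

```text
time: 11.5
position: [0.6216, 0.0126, 0.3289]
tool_rot: [0.707, 0.707, 0.003, 0.005]
ft_force: [-0.5, 0.1, 0.7]
grip_width: 0.0551
grip_force: 0.0
```

Run:
```python
from rig import robot
import cv2,numpy as np
from scipy.spatial.transform import Rotation as R
acc={}
for k in range(3):
  for n in ("wrist","side","top"):
    c=robot.camera(n)
    if k==0:cv2.imwrite(f"pics/{n}3.png",c["img"][:,:,::-1])
    for t in ["wheel_axis","wheel_knob","lever_pivot","lever_grip"]:
        r=[d for d in robot.tip_of(c,t) if d["p"]>.35 and abs(d["xyz"][1])<.25]
        if r: acc.setdefault(t,[]).append(r[0]["xyz"])
for t,a in acc.items():print(t,len(a),np.median(a,0).round(4),np.std(a,0).round(4))
o=robot.get_obs();print(o["time"],o["position"],o["ft_force"],o["grip_width"],R.from_quat(o["tool_rot"]).as_matrix().round(3))
```

```text
wheel_axis 9 [ 0.5891 -0.03    0.251 ] [0.002  0.0019 0.0016]
wheel_knob 8 [0.6085 0.0191 0.2505] [0.0411 0.0563 0.0706]
lever_grip 9 [0.4897 0.1724 0.086 ] [0.0025 0.0025 0.0017]
lever_pivot 2 [ 0.5966 -0.0045  0.252 ] [0.0079 0.026  0.0018]
13.75 [0.61827255 0.01374388 0.3234833 ] [ 0.72894376 -0.08011063  0.30672071] 0.05619279081996945 [[-0.001  1.    -0.   ]
 [ 1.     0.001 -0.   ]
 [-0.    -0.    -1.   ]]
```

View pics/wrist3.png

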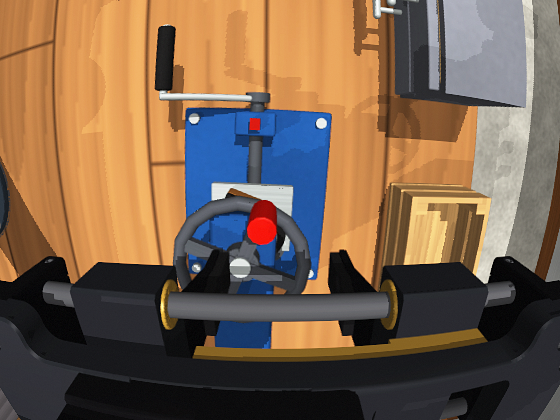

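Emit:
move_arm(series="28 -22 0 0 0 1; 56 -44 0 0 0 2; 84 -66 0 0 0 3; 112 -88 30 0 0 3; 140 -110 60 0 0 3; 164 -129 90 0 0 3; 164 -129 125 0 0 3; 164 -129 125 0 0 3")

```text
time: 14.42
position: [0.4826, 0.1786, 0.193]
tool_rot: [0.724, 0.69, -0.006, -0.004]
ft_force: [-0.4, -0.6, -1.2]
grip_width: 0.0568
grip_force: 0.0
```

Run:
```python
from rig import robot
import cv2,numpy as np
acc={}
for k in range(2):
  for n in ("wrist","side"):
    c=robot.camera(n)
    if k==0 and n=="wrist":cv2.imwrite(f"pics/{n}4.png",c["img"][:,:,::-1])
    for t in ["lever_grip"]:
        r=[d for d in robot.tip_of(c,t) if abs(d["xyz"][1])<.25]
        print(n,[(d["xyz"],d["p"]) for d in r[:1]])
o=robot.get_obs();print(o["time"],o["position"],o["ft_force"],o["grip_width"],o["tool_rot"])
```

```text
wrist [([0.4902, 0.1684, 0.0857], 0.9)]
side [([0.4935, 0.1739, 0.0853], 0.51)]
wrist [([0.489, 0.1691, 0.0854], 0.76)]
side [([0.4937, 0.1737, 0.0822], 0.54)]
14.8167 [0.49104936 0.17715436 0.20033906] [ 0.12447439 -0.59544767 -0.34956383] 0.05676655962251475 [0.72563941 0.68807189 0.00169636 0.00128479]
```

View pics/wrist4.png

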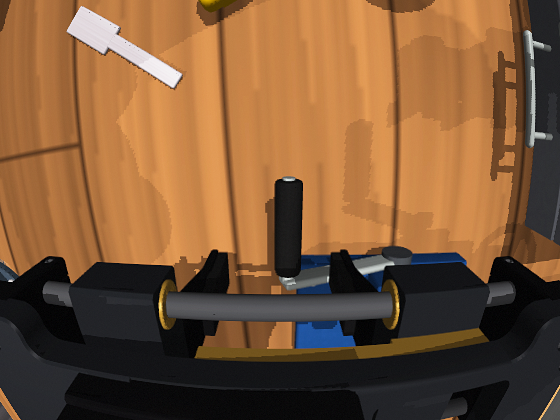

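The black grip stands at px (288,180–275), between the open fingers and in line with them. I'll lower and pinch it.

Emit:
move_arm(series="0 0 30 0 0 0; 0 0 60 0 0 0; 0 0 90 0 0 0; 0 0 111 0 0 0; 0 0 111 0 0 0")

```text
time: 15.23
position: [0.4875, 0.1768, 0.0848]
tool_rot: [0.726, 0.688, -0.003, -0.002]
ft_force: [-0.1, 0.8, 0.1]
grip_width: 0.0566
grip_force: 0.0
```

Emit:
move_arm(series="0 0 0 0 0 0; 0 0 0 0 0 0; 0 0 0 0 0 0; 0 0 0 0 0 0; 0 0 0 0 0 0; 0 0 0 0 0 0; 0 0 0 0 0 0; 0 0 0 0 0 0", jaw=0, newtons=35)

```text
time: 15.9
position: [0.4886, 0.1778, 0.088]
tool_rot: [0.725, 0.689, -0.0, -0.0]
ft_force: [-2.2, 1.4, 3.7]
grip_width: 0.0209
grip_force: 35.0
```

```bash
python3 -c "
from rig import robot
import numpy as np
o=robot.get_obs();print(o['time'],o['position'],o['ft_force'],o['grip_width'],o['grip_force'])
t=.37+np.array([.15,.3,.45,.6,.75,.9,1.05,1.2])
print('; '.join(f'0 {120*(np.cos(.37)-np.cos(a)):.1f} {-120*(np.sin(a)-np.sin(.37)):.1f} 0 0 0' for a in t))"
```

```text
15.9 [0.48857411 0.17784819 0.08800209] [-2.20442089  1.41681782  3.66888241] 0.020942861354823223 35.020644553005695
0 7.7 -16.2 0 0 0; 0 17.8 -31.1 0 0 0; 0 30.0 -44.3 0 0 0; 0 44.0 -55.6 0 0 0; 0 59.6 -64.6 0 0 0; 0 76.3 -71.2 0 0 0; 0 93.9 -75.2 0 0 0; 0 111.8 -76.6 0 0 0
```

Emit:
move_arm(series="0 4 -8 0 0 0; 0 8 -16 0 0 0; 0 12 -24 0 0 0; 0 18 -31 0 0 0; 0 24 -38 0 0 0; 0 30 -44 0 0 0; 0 37 -50 0 0 0; 0 44 -56 0 0 0")

```text
time: 16.57
position: [0.533, 0.1755, 0.1441]
tool_rot: [0.725, 0.689, -0.0, -0.0]
ft_force: [-0.4, 2.7, -5.5]
grip_width: 0.0206
grip_force: 35.0
```

Emit:
move_arm(series="0 8 -5 0 0 0; 0 16 -9 0 0 0; 0 24 -13 0 0 0; 0 32 -16 0 0 0; 0 41 -18 0 0 0; 0 50 -20 0 0 0; 0 59 -21 0 0 0; 0 68 -21 0 0 0")

```text
time: 17.23
position: [0.6006, 0.172, 0.1647]
tool_rot: [0.725, 0.689, -0.001, -0.001]
ft_force: [-6.2, 2.0, -0.5]
grip_width: 0.0212
grip_force: 35.0
```

Emit:
move_arm(series="0 3 0 0 0 0; 0 3 0 0 0 0; 0 3 0 0 0 0; 0 3 0 0 0 0")

```text
time: 17.57
position: [0.6004, 0.172, 0.1646]
tool_rot: [0.725, 0.689, -0.003, -0.003]
ft_force: [-11.4, 2.3, 4.3]
grip_width: 0.021
grip_force: 35.0
```

```bash
cat > fin.py <<'E'
from rig import robot
import cv2,numpy as np,sys
acc={}
for k in range(3):
  for n in ("wrist","side"):
    c=robot.camera(n)
    if k==0: cv2.imwrite(f"pics/{n}{sys.argv[1]}.png",c["img"][:,:,::-1])
    for t in ["lever_grip","heel","platen","wheel_knob","pad"]:
        r=[d for d in robot.tip_of(c,t) if abs(d["xyz"][1])<.25 and d["p"]>.35]
        if r:acc.setdefault((n,t),[]).append(r[0]["xyz"])
for t,a in acc.items():print(t,len(a),np.median(a,0).round(4))
o=robot.get_obs();print(o["time"],o["position"],o["ft_force"],o["grip_width"],o["grip_force"],o["tool_rot"])
img=cv2.imread(f"pics/side{sys.argv[1]}.png")[130:290,210:390]
cv2.imwrite(f"pics/crop{sys.argv[1]}.png",cv2.resize(img,None,fx=3.5,fy=3.5,interpolation=cv2.INTER_CUBIC))
E
python3 fin.py 5
```

```text
('wrist', 'lever_grip') 3 [0.6018 0.1635 0.1644]
('side', 'lever_grip') 3 [0.6044 0.1672 0.1641]
('side', 'platen') 3 [ 0.5885 -0.0273  0.097 ]
('side', 'wheel_knob') 3 [0.6048 0.0214 0.2492]
('side', 'pad') 3 [ 0.5875 -0.0281  0.1359]
('side', 'heel') 2 [ 0.5852 -0.0306  0.1018]
19.3667 [0.60045544 0.1719583  0.16457493] [-12.11303278   2.43777955   5.04681834] 0.020901350503584597 35.019923485815525 [ 0.72514518  0.68858019 -0.0034316  -0.00316579]
```

View pics/crop5.png

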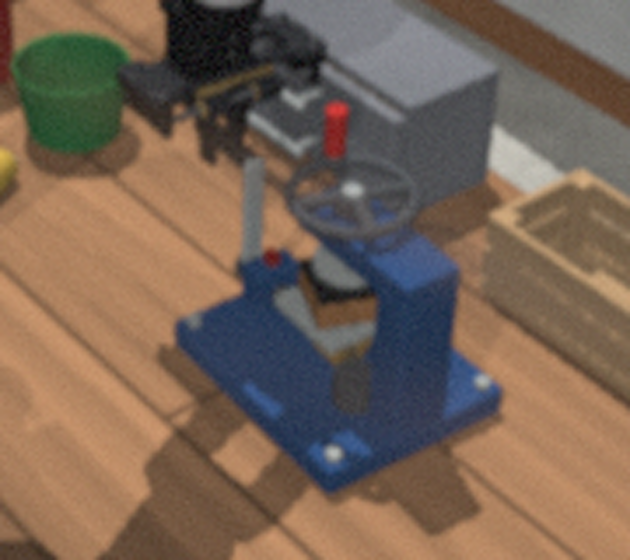

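The lever stands upright against its stop, with the grip at (0.60, 0.17, 0.164). The heel is clamped under the pad. I'll check that the knob hasn't moved since I released it.

Run:
```python
from rig import robot
import cv2,numpy as np
c=robot.camera("top");cv2.imwrite("pics/top5.png",c["img"][:,:,::-1])
for n in("side","top"):
  for k in(3,5):
    h=cv2.cvtColor(cv2.imread(f"pics/{n}{k}.png"),cv2.COLOR_BGR2HSV)
    m=((h[...,0]<8)|(h[...,0]>172))&(h[...,1]>170)&(h[...,2]>90)
    q=m[140:230,240:340];y,x=np.nonzero(q);_,l,s,ce=cv2.connectedComponentsWithStats(q.astype(np.uint8))
    print(n,k,s[1:,4],(ce[1:]+[240,140]).round(1).tolist())
for i in range(3):print([(d["xyz"],d["p"]) for d in robot.tip_of(robot.camera("top"),"wheel_knob")[:1]])
```

```text
side 3 [56  4] [[305.5, 166.8], [287.0, 202.8]]
side 5 [58  2] [[305.6, 166.4], [287.5, 203.0]]
top 3 [] []
top 5 [30  4] [[270.6, 170.0], [254.5, 182.5]]
[([0.6105, 0.0175, 0.2495], 0.42)]
[([0.6087, 0.0176, 0.249], 0.52)]
[([0.6099, 0.0208, 0.251], 0.48)]
```

The knob is where I left it, at the stop. Handing in.

```bash
python3 -c "
from rig import robot
print(robot.hand_in())"
```

```text
the job is handed in; nothing more can be done
None
```

I handed the job in at about 20 s: the handwheel is at its stop, the lever is held straight up against its stop by its grip (35 N), and the heel is clamped square under the pad as far as the camera shows. The pad force can't be read directly, and the hand-in gave no verdict.

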